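# Switch bench suction to the pink outlet

## Robot

A 6-joint arm with a two-finger parallel gripper is mounted at the origin on the work surface. World frame = base frame: x ahead of the robot, y to its left, z up, the work surface at z = 0. Lengths are in m, angles in degrees, forces in N, time in s.
With the tool pointing down it reaches from about 0.375 to 0.9 m from the base axis. Payload 3.1 kg.
Tool frame: the origin (TCP) lies midway between the tips of the shut fingers; the grasp point (between the pads) lies 19 mm behind it; y points along the fingers, x is the direction in which the jaws open and shut, and the axes are right-handed (so a half turn about y gives the same grasp; the last joint's range is limited). The gripper opens to 87 mm and grips with 3 to 60 N. Pads are 19 mm wide; open, the fingers measure 117 mm over their backs; the gripper's body (75 mm by 190 mm) begins 51 mm behind the grasp point.
Start: joints at [-80.529, 30.224, 82.088, -0, 67.689, -10.227], TCP at [0.211, -0.588, 0.223] pointing down, gripper open.
Joint ranges: [-176.69, 176.69], [-43.24, 126.21], [12.49, 139.97], [-82, 262], [0, 151.66], [-163.58, 163.58]. Speed limits (degrees/s): [159.86, 159.86, 180, 180, 180, 180].

## Interface

Orientations are given as [roll, pitch, yaw] about the fixed x, y, z axes, in that order (R = Rz(yaw) Ry(pitch) Rx(roll)).
In Python, from cell import arm gives the robot as it stands.
- The arm moves only by the tool servo_tool, never from a script. Its argument "rows" is a list of rows, each a list of 7 numbers: the shift along the tool's x, y, z in mm, then the turn, a rotation vector about the tool's x, y, z in degrees, then the opening in per cent of the stroke, from 0 (shut) to 100 (fully open). A call has exactly 8 rows; each row shifts and turns the commanded pose from where the row before left it, along the tool's axes as they then stand; what a row does not reach is not made up. A row lasts 1/8 s, in which the tool goes at most 62.5 mm and 10.7 degrees, less where a joint would pass 70% of its speed; a pose out of reach is approached as far as the arm can. A call is refused whole if a number of a shift passes 62.5 or a number of a turn 10.7, either way. A call with a gripper value outside its range is refused whole. The fingers move at their own pace and stop on an object; "grip_force" is the grip in N (left out, the last holds). Time passes only in rows, so rows that do not move let the fingers close, or fill a call up. It gives the time, the measured TCP pose, the force and the opening at its end, in the units of the state.
- arm.read_state(): the state, without advancing time (a new reading comes with each control period).
- arm.camera(name): name is "side" or "top"; returns (picture, depth): 384x512x3 uint8, blue, green, red; 384x512 float32, m along the optical axis (not along the pixel's ray), 0 where there is no reading.
- arm.camera_params(name): a dict with "mtx" (3x3 intrinsics, pixels), "k1" (the pictures are not rectified: a ray, as slopes to the right and down, at radius r is drawn at 1 + k1 r^2 times it, then the intrinsics apply), "extrinsics" (4x4, takes a point from camera to world coordinates). Camera axes: x right, y down, z forward; pixel columns grow to the right and rows downward; lengths in m; the calibration is good to about 2 mm. A picture is of the moment at which its call begins. camera_params takes no time and is no camera call.
- arm.sign_off(): hands the job in, once; it reports no verdict.
The state is a dict: "t": time; "joint_pos": joint angles; "qd": joint speeds; "effort": joint torques, N m; "position": TCP position; "orientation": TCP orientation; "contact_force": force on the tool from outside, world axes, zero at the start; "moment": the same for the moment, N m; "opening": finger opening in m.
Only numpy, scipy, OpenCV 4.12 (cv2) and the standard library are available. Lean on these libraries where they do the work, as an engineer would, in place of code of your own. Each camera call takes 0.05 s, during which the arm holds its last target.

## Task

Gently push the orange tab on the dust-extraction unit around until the selector has clicked into place pointing at the pink label, then press the green start button right down and let it come back up. Only push and press, nothing needs gripping or lifting; leave the loose things on and around the unit where they are.

Things in the scene. Friction and masses are not known exactly. Their poses are not given: they have to be found in the camera images.
- extractor: Grey box of the bench dust-extraction unit, fixed to the bench, 260 x 260 mm and 80 mm high; origin under its centre, z up. Its flat top (deck) carries the selector in the middle, four coloured label discs and the start button. Seen along its own -x (roughly towards the robot) is the selector's off tick, a short black line; the button lies on its +x side.
- pivot (a point): On the selector's vertical axis, level with its top face (96 mm above the bench, 16 mm above the deck). The selector is a flat black disc, 140 mm across, with an aluminium hub cap 4 mm proud of the face and a white pointer bar, 12 mm wide, 1 mm proud, reaching out to 83 mm from the axis.
- selector: The turning selector (disc, pointer bar and tab); origin on its axis at deck height, its own -x axis points along the pointer. At the start it points at the off tick. Five click stops, 0.5 rad apart: off, two to each side (end stops 0.15 rad beyond). Pushed past half-way, a detent pulls it on to the next stop by itself, ahead of the finger, to about 0.02 rad. Slow pushing at the tab takes 4 to 8 N.
- tab (a point): Foot of the upright orange tab, which stands on the selector over the pointer bar and turns with it: the centre of its lower end, at the disc's top face (96 mm above the bench), 55 mm from the axis. The tab is 26 mm long along the radius, 10 mm wide across it and 36 mm tall; its top is 132 mm above the bench.
- aim (a point): Imaginary point straight ahead of the pointer bar, 105 mm from the axis, just above the deck; it turns with the selector and lies at a label's centre when the pointer is at that label's stop position.
- start (a joint): Travel (m) of the green start button: 0 released, 0.006 fully pressed (5 N); a spring brings it back.
- start_top (a point): Centre of the top face of the round green start button, 26 mm across, which is pressed straight down.
- dental_model: Loose cream dental cast with pink gums and white teeth, 62 x 60 x 32 mm, on the bench beside the unit; origin under its centre.
- wax_tin: Loose round steel tin, 72 mm across, 22 mm high, with hard dark red wax in it, on the bench; origin under its centre.
- jar: Loose small jar, 36 mm across, 45 mm high, standing on the unit's deck in a corner on the button's side; origin under its centre.
- amber_bottle: Loose amber bottle, 52 mm across, 110 mm high, on the bench; origin under its centre.
- wax_knife: Loose flat-bladed spatula, 170 mm long, lying on the bench; origin near its middle.
- pencil: Loose yellow pencil-like stick, 160 x 8 x 8 mm, on the bench beyond the unit; origin under its centre.
- mixing_bowl: Loose green mixing bowl, 104 mm across, 55 mm high, on the bench; origin under its centre.
- label_pink: The pink label: a fixed flat disc, 30 mm across, 3 mm thick, with a dark rim, lying on the deck at one of the four stop positions other than off, 105 mm from the selector's axis; which label lies where changes. Origin at its underside centre.
- label_blue: The blue label: a fixed flat disc, 30 mm across, 3 mm thick, with a dark rim, lying on the deck at one of the four stop positions other than off, 105 mm from the selector's axis; which label lies where changes. Origin at its underside centre.
- label_yellow: The yellow label: a fixed flat disc, 30 mm across, 3 mm thick, with a dark rim, lying on the deck at one of the four stop positions other than off, 105 mm from the selector's axis; which label lies where changes. Origin at its underside centre.
- label_white: The white label: a fixed flat disc, 30 mm across, 3 mm thick, with a dark rim, lying on the deck at one of the four stop positions other than off, 105 mm from the selector's axis; which label lies where changes. Origin at its underside centre.

How it is judged:
By the outcome, as a careful person would: the job done as asked, in the order asked, and still so for the second after the job is handed in, with the robot touching nothing.
It also fails if it takes over 42 s, if anything falls off the work surface, if the arm or the gripper's body presses on something with over 40 N, if the wrist force passes 120 N, or if a joint passes its speed limit or range.

## Working session

There is one attempt and no reset: what is moved stays moved. The work goes in short steps, Python scripts to look and compute and a tool call to move; the robot and the scene stay as the last step left them, time stands still between calls to the robot, and variables do not carry over. Pictures are saved under pics/ and viewed, and the job is handed in when it is done.

Besides the shell and the picture viewer there is one more tool, called after "Emit:" as a command line: name --pt "numbers of a row" for each row, then --argument value for the rest. servo_tool: Moves the arm, as the interface text tells. Its arguments: {"type":"object","properties":{"rows":{"type":"array","items":{"type":"array","items":{"type":"number"}}},"grip_force":{"type":"number"}},"required":["rows"]}

```bash
mkdir -p pics; ls; python3 - <<'E'
from cell import arm
import cv2,numpy as np
print(arm.read_state())
for n in("top","side"):
    p,d=arm.camera(n); cv2.imwrite(f"pics/{n}0.png",p); np.savez(f"{n}0.npz",p=p,d=d)
    print(arm.camera_params(n))
E
```

```text
pics
{'t': 0.0, 'joint_pos': array([-8.05319663e+01,  3.02761197e+01,  8.21568992e+01,  1.36156823e-03,
        6.76896096e+01, -1.02255887e+01]), 'qd': array([0.11966682, 0.01693607, 0.03155842, 0.06418468, 0.12219441,
       0.04248192]), 'effort': array([-1.11276433e-03, -4.40045643e+01, -1.76593173e+01,  6.34008832e-02,
        5.82415354e-02, -1.63677792e-04]), 'position': array([ 0.21054762, -0.58768575,  0.22159932]), 'orientation': array([-89.97699189,   0.12045729, -70.30687157]), 'contact_force': array([0.94934317, 0.54924482, 0.40649343]), 'moment': array([-0.02030042,  0.01858517, -0.01103413]), 'opening': 0.08712367988009966}
{'mtx': array([[457.14146606,   0.        , 249.85926896],
       [  0.        , 457.14146606, 195.9800809 ],
       [  0.        ,   0.        ,   1.        ]]), 'k1': -0.08833403220344921, 'extrinsics': array([[-1.61449128e-04, -9.95076420e-01,  9.91105030e-02,
         4.80487032e-01],
       [-9.99978583e-01,  8.09104014e-04,  6.49451508e-03,
         6.03016684e-02],
       [-6.54272952e-03, -9.91073319e-02, -9.95055239e-01,
         1.18823721e+00],
       [ 0.00000000e+00,  0.00000000e+00,  0.00000000e+00,
         1.00000000e+00]])}
{'mtx': array([[434.08714029,   0.        , 256.76641898],
       [  0.        , 434.08714029, 195.69111337],
       [  0.        ,   0.        ,   1.        ]]), 'k1': -0.09633073341242734, 'extrinsics': array([[-0.8101382 , -0.38421786,  0.44277842,  0.04760283],
       [-0.5861002 ,  0.54726554, -0.59748388,  0.78013947],
       [-0.01275339, -0.74355703, -0.66855089,  0.91516436],
       [ 0.        ,  0.        ,  0.        ,  1.        ]])}
```

View pics/top0.png

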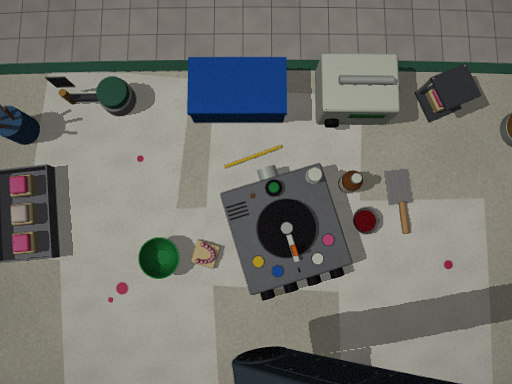

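View pics/side0.png

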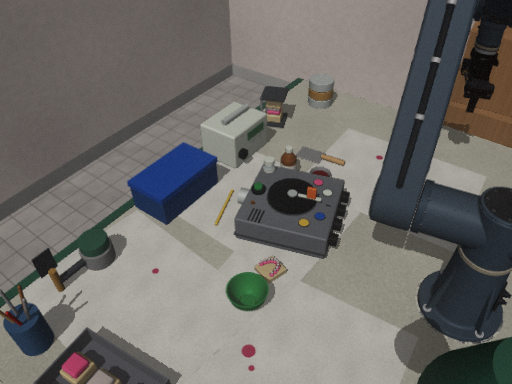

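The top view shows the selector hub at about (287,228), the tab near (293,247), and pink at (328,240). White is at (318,259), blue at (278,271), yellow at (258,261) and the green button at (274,187). Pink is the second stop on the image's right side (-y). Next I'll measure these.

```bash
cat > h.py <<'E'
import numpy as np,cv2
def ray(P,u,v):
    K=P['mtx'];k=P['k1']
    q=cv2.undistortPoints(np.array([[[u,v]]],float),K,np.array([k,0,0,0.]))[0,0]
    E=P['extrinsics'];return E[:3,3],E[:3,:3]@np.array([q[0],q[1],1])
def plane(P,u,v,z):
    o,d=ray(P,u,v);return o+d*(z-o[2])/d[2]
def blobs(p,lo,hi,roi,amin=15):
    h=cv2.cvtColor(p,cv2.COLOR_BGR2HSV);m=cv2.inRange(h,np.array(lo),np.array(hi))
    x0,x1,y0,y1=roi;mm=np.zeros_like(m);mm[y0:y1,x0:x1]=m[y0:y1,x0:x1]
    n,l,s,c=cv2.connectedComponentsWithStats(mm)
    return [(c[i],s[i]) for i in range(1,n) if s[i][4]>=amin]
E
python3 - <<'E'
from cell import arm
from h import *
P=arm.camera_params("top");p=np.load("top0.npz")['p']
R=(215,360,160,300)
for n,lo,hi,z in [("pink",(155,90,90),(175,255,255),.083),("blue",(105,120,80),(125,255,255),.083),("yellow",(20,130,100),(32,255,255),.083),("white",(0,0,150),(179,50,255),.083),("green",(45,100,40),(85,255,255),.095),("orange",(5,150,120),(17,255,255),.132)]:
    for c,s in blobs(p,lo,hi,R): print(n,c.round(1),s,plane(P,*c,z).round(4))
cv2.imwrite("pics/topz.png",cv2.resize(p[155:305,210:365],None,fx=4,fy=4,interpolation=cv2.INTER_CUBIC))
S=np.load("side0.npz")['p']
cv2.imwrite("pics/sidez.png",cv2.resize(S[150:260,230:360],None,fx=5,fy=5,interpolation=cv2.INTER_CUBIC))
d=np.load("top0.npz")['d']
E=P['extrinsics']
for u,v in [(274,187),(273,188),(262,187),(294,245),(293,239),(287,228),(314,174),(265,172)]:
    o,r=ray(P,u,v);print((u,v),(o+r*d[v,u]).round(4))
E
```

```text
pink [327.8 239.4] [322 234  12  12 108] [ 0.485  -0.1204  0.083 ]
blue [277.1 270.6] [272 265  11  12 103] [0.4108 0.0023 0.083 ]
yellow [234.1 163. ] [225 160  21   8  53] [0.6717 0.1062 0.083 ]
yellow [257.7 261.1] [252 256  12  12 104] [0.4335 0.0486 0.083 ]
white [247.5 206.5] [ 215  160  145  128 3337] [0.5649 0.0732 0.083 ]
white [314.3 173.9] [308 168  13  13 131] [ 0.6448 -0.0899  0.083 ]
white [355.8 177.6] [352 174   8   8  57] [ 0.6357 -0.1918  0.083 ]
white [354. 201.] [347 193  13  22 184] [ 0.5781 -0.186   0.083 ]
white [289.7 239.5] [287 235   7  10  40] [ 0.4851 -0.0285  0.083 ]
white [317.2 258.1] [312 253  11  11  90] [ 0.4403 -0.0943  0.083 ]
white [295.6 258.1] [293 256   6   5  23] [ 0.4406 -0.0423  0.083 ]
white [341.4 284.9] [299 262  61  38 920] [ 0.3761 -0.1518  0.083 ]
green [273.3 186.9] [268 182  12  11  99] [0.6114 0.011  0.095 ]
orange [294. 250.] [291 245   7  11  45] [ 0.4608 -0.0342  0.132 ]
(274, 187) [0.6105 0.0095 0.0995]
(273, 188) [0.6081 0.0119 0.0995]
(262, 187) [0.6125 0.038  0.0829]
(294, 245) [ 0.4723 -0.0346  0.129 ]
(293, 239) [ 0.4863 -0.0356  0.0926]
(287, 228) [ 0.5124 -0.0212  0.0959]
(314, 174) [ 0.6383 -0.0837  0.1242]
(265, 172) [0.6517 0.0301 0.0677]
```

View pics/topz.png

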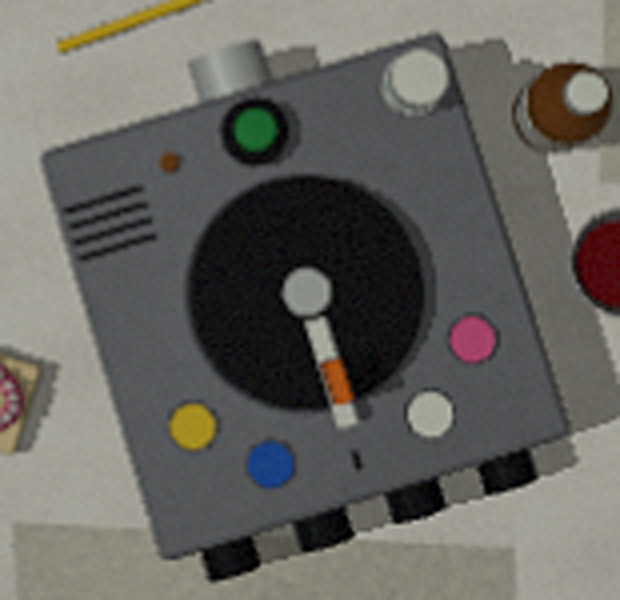

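View pics/sidez.png

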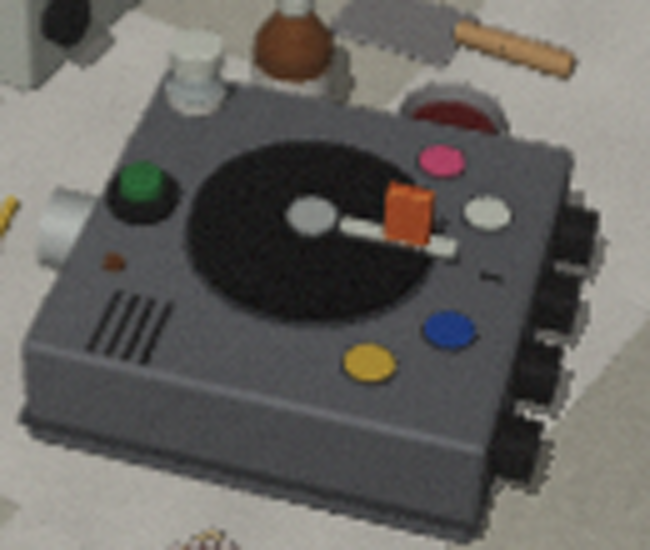

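```bash
python3 - <<'E'
from cell import arm
from h import *
from scipy.optimize import least_squares
P=arm.camera_params("top");Q=arm.camera_params("side");p=np.load("top0.npz")['p'];s=np.load("side0.npz")['p']
L=np.array([[.485,-.1204],[.4403,-.0943],[.4108,.0023],[.4335,.0486]])
off=np.array([1.,.5,-.5,-1.])
def f(x,sg=1):
    a=x[2]+off; return (np.c_[x[0]+.105*np.cos(a),x[1]+.105*np.sin(a)]-L).ravel()
r=least_squares(f,[.51,-.02,np.pi]);print(r.x,np.degrees(r.x[2]),(r.fun*1000).round(1))
print("hub top", plane(P,287,228,.1))
R=(230,360,150,260)
for n,lo,hi,z in [("pink",(155,90,90),(175,255,255),.083),("blue",(105,120,80),(125,255,255),.083),("green",(45,100,40),(85,255,255),.0995),("orange",(5,150,120),(17,255,255),.118)]:
    for c,st in blobs(s,lo,hi,R): print(n,c.round(1),st,plane(Q,*c,z).round(4))
# triangulate green
def tri(a,b):
    o1,d1=ray(P,*a);o2,d2=ray(Q,*b)
    t=np.linalg.lstsq(np.c_[d1,-d2],o2-o1,rcond=None)[0];x1=o1+t[0]*d1;x2=o2+t[1]*d2;return x1.round(4),x2.round(4)
g=blobs(s,(45,100,40),(85,255,255),R)
print(plane(P,273.3,186.9,.0995))
E
```

```text
[ 0.51360884 -0.01925992  3.43726254] 196.9406368636655 [ 0.1  0.1 -0.2  0.  -0.  -0.3  0.1  0.1]
hub top [ 0.51232145 -0.02086589  0.1       ]
pink [317.9 181.6] [314 179   9   6  47] [ 0.4866 -0.1186  0.083 ]
blue [319.4 215.4] [315 212  10   8  54] [0.4117 0.0034 0.083 ]
green [257.7 186. ] [254 183   9   7  54] [0.6102 0.0158 0.0995]
orange [311.1 192.3] [307 187  10  12  95] [ 0.4607 -0.0302  0.118 ]
[0.61076489 0.01119129 0.0995    ]
```

Emit:
servo_tool --pt "-30 0 26.5 0 0 0 0" --pt "-30 0 26.5 0 0 0 0" --pt "-30 0 26.5 0 0 0 0" --pt "-30 0 26.5 0 0 0 0" --pt "-30 0 26.5 0 0 0 0" --pt "-30 0 26.5 0 0 0 0" --pt "-30 0 26.5 0 0 0 0" --pt "-30 0 26.5 0 0 0 0" --grip_force 20

```text
t: 1.1
position: [0.3296, -0.2895, 0.2224]
orientation: [-90.0, 0.0, -70.3]
contact_force: [0.5, -0.6, -1.2]
opening: 0.0152
```

Emit:
servo_tool --pt "-30 0 26.5 0 0 0 0" --pt "-30 0 26.5 0 0 0 0" --pt "-30 0 26.5 0 0 0 0" --pt "-30 0 26.5 0 0 0 0" --pt "-30 0 26.5 0 0 0 0" --pt "-30 0 26.5 0 0 0 0" --pt "-30 0 26.5 0 0 0 0" --pt "-30 0 26.5 0 0 0 0"

```text
t: 2.1
position: [0.4482, 0.0078, 0.2224]
orientation: [-90.0, 0.0, -70.3]
contact_force: [0.5, -0.8, 0.3]
opening: 0.0005
```

```bash
cat >> h.py <<'E'
from scipy.spatial.transform import Rotation as Ro
PV=np.array([.5136,-.0193]);A0=np.radians(196.94)
def goal(dth,d,z,r=.055):
    a=A0+dth;er=np.array([np.cos(a),np.sin(a)]);et=np.array([-er[1],er[0]])
    return np.r_[PV+r*er-d*et,z],Ro.from_euler('xyz',[-90,0,np.degrees(a)+90],degrees=True)
def delta(p0,R0,p1,R1):
    return (R0.inv().apply(p1-p0)*1000).round(1),(R0.inv()*R1).as_rotvec(degrees=True).round(2)
def now(s): return s['position'],Ro.from_euler('xyz',s['orientation'],degrees=True)
def show(s): print(round(s['t'],2),s['position'].round(4),s['orientation'].round(2),s['contact_force'].round(1),round(s['opening'],4))
E
python3 - <<'E'
from cell import arm
from h import *
s=arm.read_state();show(s)
p,R=now(s)
print(delta(p,R,*goal(0,.045,.2)),delta(*goal(0,.045,.2),*goal(0,.045,.11)))
E
```

```text
2.1 [0.4482 0.0078 0.2224] [-9.002e+01  1.000e-02 -7.030e+01] [ 0.5 -0.8  0.3] 0.0005
(array([-0.1, 22.4, -0.4]), array([ 0.02,  2.76, -0.01])) (array([ 0., 90., -0.]), array([0., 0., 0.]))
```

Emit:
servo_tool --pt "0 16 0 0 2.8 0 0" --pt "0 16 0 0 0 0 0" --pt "0 16 0 0 0 0 0" --pt "0 16 0 0 0 0 0" --pt "0 16 0 0 0 0 0" --pt "0 16 0 0 0 0 0" --pt "0 16 0 0 0 0 0" --pt "0 0 0 0 0 0 0"

```text
t: 3.1
position: [0.4471, 0.0067, 0.1096]
orientation: [-90.2, 0.1, -73.1]
contact_force: [0.4, 0.2, 0.7]
opening: 0.0004
```

```bash
python3 - <<'E'
from cell import arm
from h import *
s=arm.read_state();show(s)
p,R=now(s)
print(delta(p,R,*goal(0,.045,.11)))
p,d=arm.camera("side");cv2.imwrite("pics/s1.png",cv2.resize(p[120:260,220:360],None,fx=4,fy=4,interpolation=cv2.INTER_CUBIC))
E
```

```text
3.1 [0.4471 0.0067 0.1096] [-90.16   0.1  -73.1 ] [0.4 0.2 0.7] 0.0004
(array([-0.8, -0.4,  1.1]), array([ 0.16, -0.04, -0.1 ]))
```

View pics/s1.png

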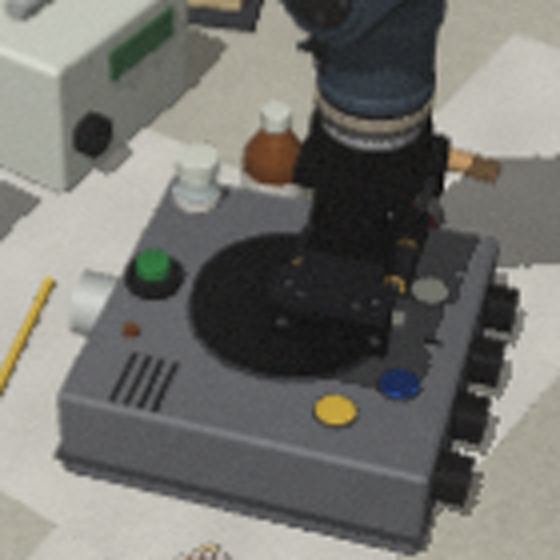

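The shut fingers are just behind the tab, on the yellow/blue side, and touching nothing. I'll approach slowly and then push along the arc.

Emit:
servo_tool --pt "4 0 1 0 0 0 0" --pt "4 0 0 0 0 0 0" --pt "4 0 0 0 0 0 0" --pt "4 0 0 0 0 0 0" --pt "4 0 0 0 0 0 0" --pt "4 0 0 0 0 0 0" --pt "2 0 0 0 0 0 0" --pt "0 0 0 0 0 0 0"

```text
t: 4.15
position: [0.4566, -0.0183, 0.1105]
orientation: [-90.0, 0.0, -73.1]
contact_force: [0.9, -0.1, 0.2]
opening: 0.0005
```

Emit:
servo_tool --pt "2.9 0 -0.9 0 -3 0 0" --pt "2.9 0 -0.9 0 -3 0 0" --pt "2.9 0 -0.9 0 -3 0 0" --pt "2.9 0 -0.9 0 -3 0 0" --pt "2.9 0 -0.9 0 -3 0 0" --pt "2.9 0 -0.9 0 -3 0 0" --pt "2.9 0 -0.9 0 -3 0 0" --pt "2.9 0 -0.9 0 -3 0 0"

```text
t: 5.15
position: [0.4607, -0.0417, 0.1105]
orientation: [-90.0, 0.0, -49.0]
contact_force: [0.0, -0.3, -0.2]
opening: 0.0007
```

```bash
python3 - <<'E'
from cell import arm
from h import *
s=arm.read_state();show(s)
p,R=now(s)
print(delta(p,R,*goal(np.radians(24),.020,.11)))
p,d=arm.camera("side");cv2.imwrite("pics/s2.png",cv2.resize(p[120:260,220:360],None,fx=4,fy=4,interpolation=cv2.INTER_CUBIC))
p,d=arm.camera("top");cv2.imwrite("pics/t2.png",cv2.resize(p[155:305,210:365],None,fx=4,fy=4,interpolation=cv2.INTER_CUBIC))
E
```

```text
5.15 [ 0.4607 -0.0417  0.1105] [-9.001e+01  2.000e-02 -4.898e+01] [ 0.  -0.3 -0.2] 0.0007
(array([-2.2,  0.5, -0.4]), array([ 0.01,  0.08, -0.02]))
```

View pics/s2.png

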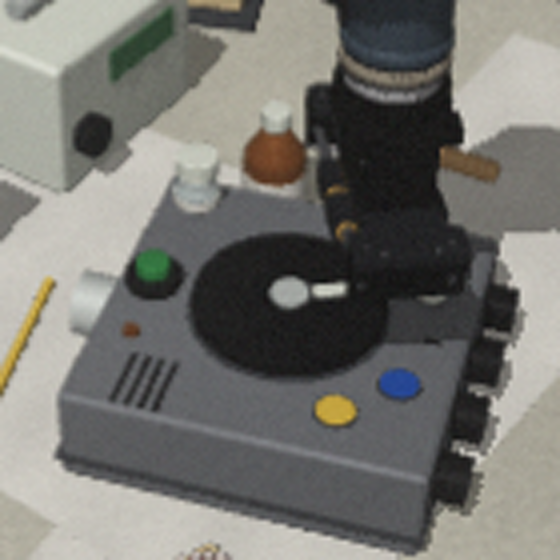

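View pics/t2.png

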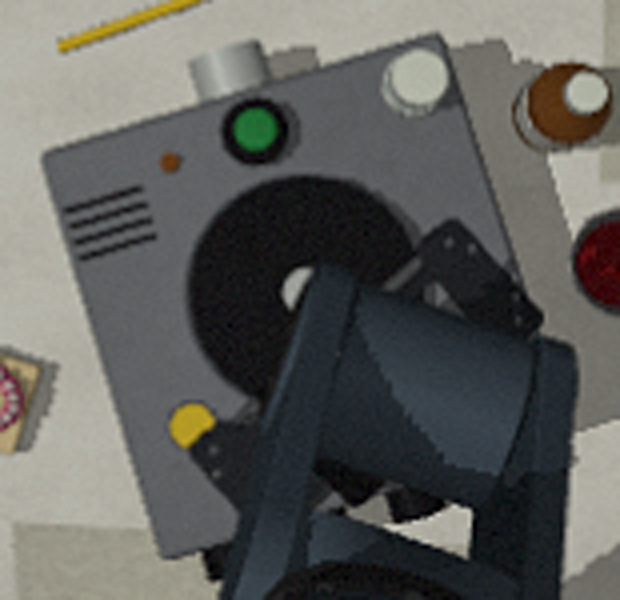

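The pointer has clicked to the first stop, towards white, and the finger reads no load. I'll push on past the second half-way point.

Emit:
servo_tool --pt "2.9 0 -0.9 0 -3 0 0" --pt "2.9 0 -0.9 0 -3 0 0" --pt "2.9 0 -0.9 0 -3 0 0" --pt "2.9 0 -0.9 0 -3 0 0" --pt "2.9 0 -0.9 0 -3 0 0" --pt "2.9 0 -0.9 0 -3 0 0" --pt "2.9 0 -0.9 0 -3 0 0" --pt "0 0 0 0 0 0 0"

```text
t: 6.25
position: [0.4695, -0.0576, 0.1103]
orientation: [-90.0, 0.4, -28.2]
contact_force: [-2.6, 3.8, 4.2]
opening: -0.0
```

```bash
python3 - <<'E'
from cell import arm
from h import *
s=arm.read_state();show(s)
p,R=now(s)
print(delta(p,R,*goal(np.radians(45),.020,.11)))
p,d=arm.camera("side");cv2.imwrite("pics/s3.png",cv2.resize(p[120:260,220:360],None,fx=4,fy=4,interpolation=cv2.INTER_CUBIC))
E
```

```text
6.25 [ 0.4695 -0.0576  0.1103] [-89.97   0.39 -28.17] [-2.6  3.8  4.2] -0.0
(array([ 0.9,  0.3, -0.5]), array([-0.03, -0.11, -0.39]))
```

View pics/s3.png

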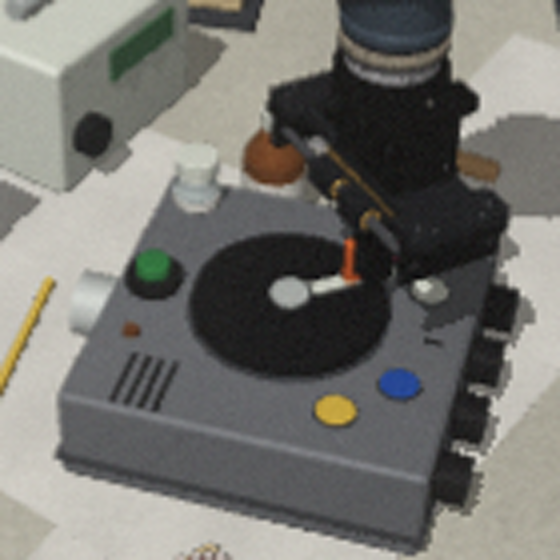

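Emit:
servo_tool --pt "2.4 0 -0.7 0 -2.5 0 0" --pt "0 0 0 0 0 0 0" --pt "2.4 0 -0.7 0 -2.5 0 0" --pt "0 0 0 0 0 0 0" --pt "0 0 0 0 0 0 0" --pt "0 0 0 0 0 0 0" --pt "0 0 0 0 0 0 0" --pt "0 0 0 0 0 0 0"

```text
t: 7.3
position: [0.4759, -0.0631, 0.1106]
orientation: [-90.0, -0.0, -23.1]
contact_force: [-1.0, -0.6, -0.6]
opening: 0.0002
```

```bash
python3 - <<'E'
from cell import arm
from h import *
s=arm.read_state();show(s)
p,R=now(s)
print(delta(p,R,*goal(np.radians(50),.020,.11)))
p,d=arm.camera("side");cv2.imwrite("pics/s4.png",cv2.resize(p[120:260,220:360],None,fx=4,fy=4,interpolation=cv2.INTER_CUBIC))
E
```

```text
7.3 [ 0.4759 -0.0631  0.1106] [-90.    -0.   -23.11] [-1.  -0.6 -0.6] 0.0002
(array([-2.5,  0.6,  0.1]), array([ 0.  , -0.05,  0.  ]))
```

View pics/s4.png

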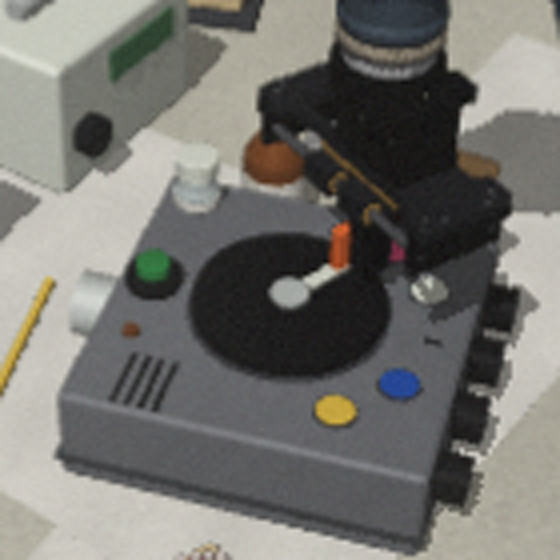

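The load is gone and the selector has clicked on. I'll back off, rise and check.

Emit:
servo_tool --pt "-8 0 0 0 0 0 0" --pt "-12 0 0 0 0 0 0" --pt "0 -15 0 0 0 0 0" --pt "0 -15 0 0 0 0 0" --pt "0 -15 0 0 0 0 0" --pt "0 -15 0 0 0 0 0" --pt "0 0 0 0 0 0 0" --pt "0 0 0 0 0 0 0"

```text
t: 8.35
position: [0.4566, -0.0549, 0.1701]
orientation: [-90.0, 0.1, -23.1]
contact_force: [-0.6, 0.0, 0.4]
opening: 0.0005
```

```bash
python3 - <<'E'
from cell import arm
from h import *
s=arm.read_state();show(s)
p,R=now(s)
print(delta(p,R,np.array([.6105,.0115,.17]),R))
Q=arm.camera_params("side")
p,d=arm.camera("side");cv2.imwrite("pics/s5.png",cv2.resize(p[120:260,220:360],None,fx=4,fy=4,interpolation=cv2.INTER_CUBIC))
for c,st in blobs(p,(5,150,120),(17,255,255),(280,350,150,230)):
    w=plane(Q,*c,.114);v=w[:2]-PV;print(c,w,(np.degrees(np.arctan2(v[1],v[0]))-196.94)%360)
E
```

```text
8.35 [ 0.4566 -0.0549  0.1701] [-9.00e+01  7.00e-02 -2.31e+01] [-0.6  0.   0.4] 0.0005
(array([115.5,  -0. , 121.4]), array([0., 0., 0.]))
[306.37349398 180.01204819] [ 0.5010137  -0.07239279  0.114     ] 59.723520083901974
```

View pics/s5.png

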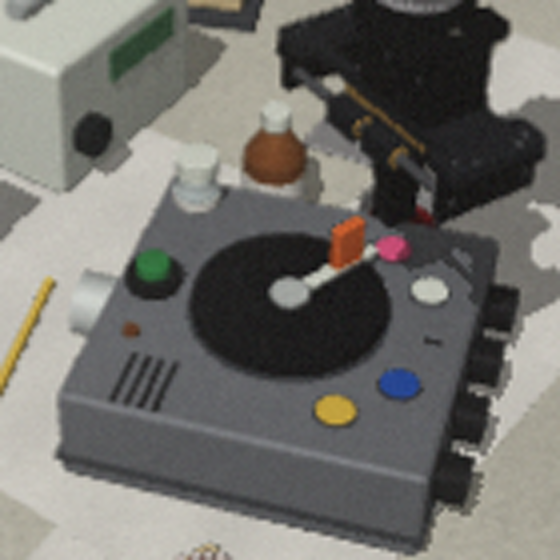

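The pointer bar runs straight at the pink label, and the tab measures about 58±2° against 57.3° expected. Next is the button.

Emit:
servo_tool --pt "23.1 0 24.3 0 0 0 0" --pt "23.1 0 24.3 0 0 0 0" --pt "23.1 0 24.3 0 0 0 0" --pt "23.1 0 24.3 0 0 0 0" --pt "23.1 0 24.3 0 0 0 0" --pt "0 18 0 0 0 0 0" --pt "0 18 0 0 0 0 0" --pt "0 18 0 0 0 0 0"

```text
t: 9.4
position: [0.6103, 0.0112, 0.1147]
orientation: [-90.0, 0.1, -23.1]
contact_force: [-0.2, -0.7, -0.6]
opening: 0.0005
```

Emit:
servo_tool --pt "0 6 0 0 0 0 0" --pt "0 0 0 0 0 0 0" --pt "0 0 0 0 0 0 0" --pt "0 0 0 0 0 0 0" --pt "0 0 0 0 0 0 0" --pt "0 0 0 0 0 0 0" --pt "0 0 0 0 0 0 0" --pt "0 0 0 0 0 0 0"

```text
t: 10.4
position: [0.6114, 0.0112, 0.1106]
orientation: [-90.0, 0.0, -23.1]
contact_force: [-0.4, -0.1, 0.3]
opening: 0.0005
```

```bash
python3 - <<'E'
from cell import arm
from h import *
s=arm.read_state();show(s)
p,d=arm.camera("side");cv2.imwrite("pics/s6.png",cv2.resize(p[120:260,220:360],None,fx=4,fy=4,interpolation=cv2.INTER_CUBIC))
E
```

```text
10.4 [0.6114 0.0112 0.1106] [-90.    0.  -23.1] [-0.4 -0.1  0.3] 0.0005
```

View pics/s6.png

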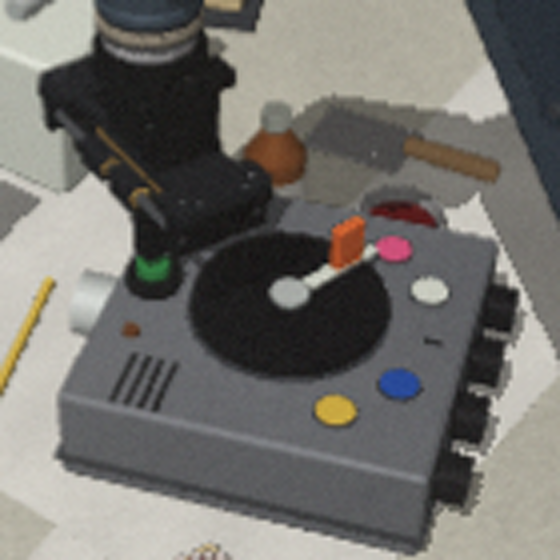

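The fingers are over the button, so I'll press slowly while watching the force.

Emit:
servo_tool --pt "0 3 0 0 0 0 0" --pt "0 3 0 0 0 0 0" --pt "0 2 0 0 0 0 0" --pt "0 2 0 0 0 0 0" --pt "0 1 0 0 0 0 0" --pt "0 1 0 0 0 0 0" --pt "0 1 0 0 0 0 0" --pt "0 0 0 0 0 0 0"

```text
t: 11.45
position: [0.6112, 0.0112, 0.0977]
orientation: [-90.0, 0.0, -23.1]
contact_force: [-1.3, 0.3, 4.2]
opening: 0.0007
```

Emit:
servo_tool --pt "0 1 0 0 0 0 0" --pt "0 0 0 0 0 0 0" --pt "0 1 0 0 0 0 0" --pt "0 0 0 0 0 0 0" --pt "0 1 0 0 0 0 0" --pt "0 0 0 0 0 0 0" --pt "0 0 0 0 0 0 0" --pt "0 0 0 0 0 0 0"

```text
t: 12.45
position: [0.6113, 0.0112, 0.0963]
orientation: [-90.0, -0.0, -23.1]
contact_force: [-4.8, 1.1, 13.9]
opening: 0.001
```

Emit:
servo_tool --pt "0 1 0 0 0 0 0" --pt "0 0 0 0 0 0 0" --pt "0 1 0 0 0 0 0" --pt "0 0 0 0 0 0 0" --pt "0 0 0 0 0 0 0" --pt "0 0 0 0 0 0 0" --pt "0 0 0 0 0 0 0" --pt "0 0 0 0 0 0 0"

```text
t: 13.45
position: [0.6113, 0.0112, 0.0961]
orientation: [-90.0, -0.0, -23.1]
contact_force: [-6.7, 0.5, 22.9]
opening: 0.0004
```

```bash
python3 - <<'E'
from cell import arm
from h import *
s=arm.read_state();show(s);print(s['moment'].round(2))
p,d=arm.camera("side");cv2.imwrite("pics/s7.png",cv2.resize(p[165:215,230:290],None,fx=10,fy=10,interpolation=cv2.INTER_CUBIC))
E
```

```text
13.45 [0.6113 0.0112 0.0961] [-9.001e+01 -5.000e-02 -2.308e+01] [-6.7  0.5 22.9] 0.0004
[ 0.08  1.4  -0.03]
```

View pics/s7.png

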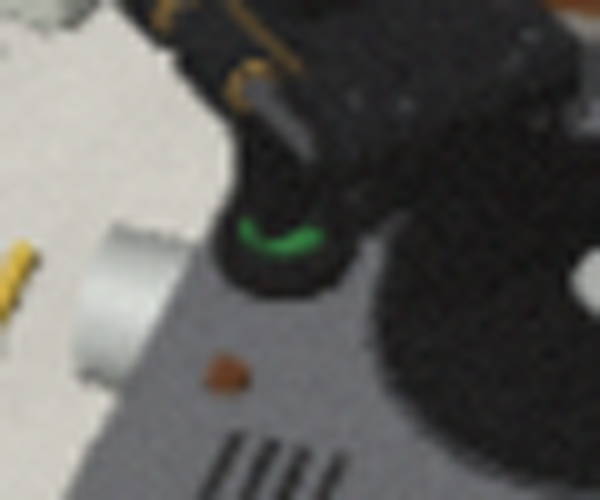

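The button sits at a hard stop: 23 N with no further travel, and its green rim still stands above the collar. I'll release and rise clear.

Emit:
servo_tool --pt "0 -5 0 0 0 0 0" --pt "0 -8 0 0 0 0 0" --pt "0 -15 0 0 0 0 0" --pt "0 -20 0 0 0 0 0" --pt "0 -20 0 0 0 0 0" --pt "0 -20 0 0 0 0 0" --pt "0 -20 0 0 0 0 0" --pt "0 0 0 0 0 0 0"

```text
t: 14.5
position: [0.6132, 0.0109, 0.2026]
orientation: [-89.9, -0.3, -23.1]
contact_force: [0.4, -0.2, -0.4]
opening: 0.0004
```

Emit:
servo_tool --pt "30 0 -30 0 0 0 0" --pt "30 0 -30 0 0 0 0" --pt "30 0 -30 0 0 0 0" --pt "30 0 -30 0 0 0 0" --pt "30 0 -30 0 0 0 0" --pt "30 0 -30 0 0 0 0" --pt "30 0 -30 0 0 0 0" --pt "0 0 0 0 0 0 0"

```text
t: 15.5
position: [0.7222, -0.2681, 0.1984]
orientation: [-90.0, 0.0, -23.3]
contact_force: [-0.3, 0.1, 0.5]
opening: 0.0005
```

```bash
python3 - <<'E'
from cell import arm
from h import *
s=arm.read_state();show(s)
P=arm.camera_params("top")
p,d=arm.camera("top");cv2.imwrite("pics/t8.png",cv2.resize(p[155:305,190:385],None,fx=4,fy=4,interpolation=cv2.INTER_CUBIC))
o,r=ray(P,274,187);print("btn",(o+r*d[187,274]).round(4))
for c,st in blobs(p,(5,150,120),(17,255,255),(215,340,165,290)):
    w=plane(P,*c,.125);v=w[:2]-PV;print(c,st,w.round(4),(np.degrees(np.arctan2(v[1],v[0]))-196.94)%360)
q,d=arm.camera("side");cv2.imwrite("pics/s8.png",cv2.resize(q[120:300,200:360],None,fx=3,fy=3,interpolation=cv2.INTER_CUBIC))
E
```

```text
15.5 [ 0.7222 -0.2681  0.1984] [-9.004e+01  1.000e-02 -2.332e+01] [-0.3  0.1  0.5] 0.0005
btn [0.6106 0.0095 0.0988]
```

View pics/t8.png

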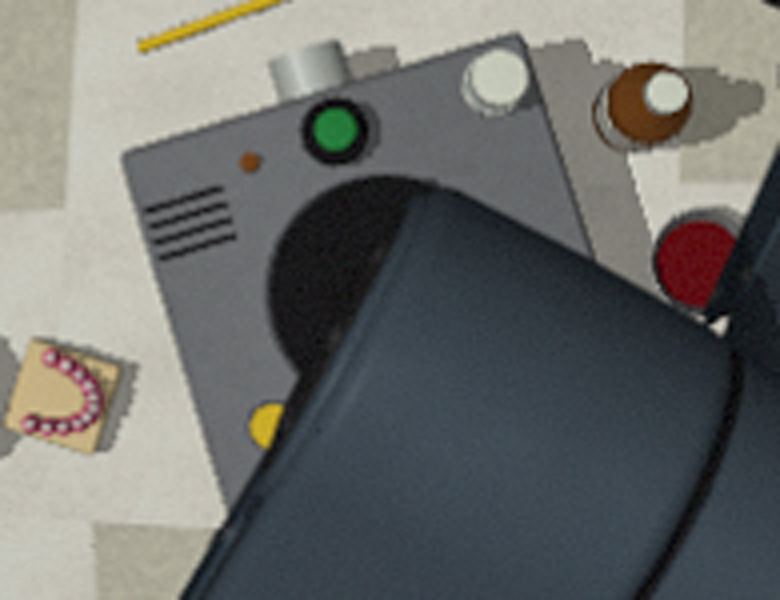

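View pics/s8.png

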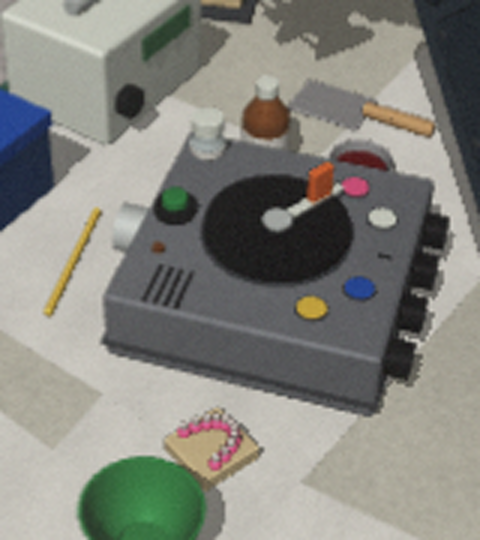

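```bash
python3 -c "
from cell import arm
print(arm.sign_off())"
```

```text
the job is handed in; nothing more can be done
None
```

The selector has clicked into place pointing at the pink label. I then pressed the green start button fully down and let it come back up, and handed the job in at about 15.6 s.

- **Selector:** I pushed the tab with the shut fingers through two clicks. The push force read about 4.6 N horizontally just before the second click and dropped to zero after it. The side view shows the pointer bar aimed at pink. The tab measured 59.7° from off against 57.3° expected, which is within the roughly 2 mm camera error.
- **Button:** It reached a hard stop at 23 N, with the finger tips at 96 mm. Afterwards its top read 98.8 mm by depth, against 99.5 mm before the press.
- **Surroundings:** The loose things visible in the last pictures looked undisturbed, and the arm ended clear with no contact force.

**Check that failed:** in the final top view the forearm hid the tab, so I couldn't re-measure the angle from above. The selector position rests on the side view alone.

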